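# Find and open the unlatched trough cover

## Task

Exactly one of the four white covers of the service trough has been left unlatched. Press on the green dots to find the cover that rocks, then push its raised end over until it stands fully open on edge, and leave it standing like that. Nothing is to be picked up: leave the other covers shut, and do not lift or shift the bottle, jar, beaker or keypad.

Things in the scene. Friction and masses are not known exactly. Their poses are not given: they have to be found in the camera images.
- trough: grey service trough fixed to the bench, 160 mm (its x, away from the robot) by 420 mm (its y, to the left), 90 mm tall; origin at the centre of its underside, z up. Four identical white covers lie flush in its top, centred at x = 0 and y = 150, 50, -50, -150 mm, each over a well 126 (x) by 86 (y) by 86 mm deep. One cover is unlatched, a different one each run; it looks like the rest
- cover_a (a joint): turn of cover a (+150 mm in trough y), a slippery plate 122 (x) by 82 (y) by 8 mm, about an axis along trough y through its centre, 86 mm above the bench. 0 rad: shut, flush. Grows as the dotted far end sinks and the end nearer the robot rises; stops at 1.45, nearly upright. Latched it gives under 0.05 rad; unlatched it turns at about 1.5 N on the dot and stays where left
- dot_a (a point): centre of the green dot (18 mm across) on top of cover a, 42 mm from its turning axis towards the end away from the robot, 90 mm above the bench while shut; moves with the cover
- cover_b (a joint): turn of cover b (+50 mm in trough y), a slippery plate 122 (x) by 82 (y) by 8 mm, about an axis along trough y through its centre, 86 mm above the bench. 0 rad: shut, flush. Grows as the dotted far end sinks and the end nearer the robot rises; stops at 1.45, nearly upright. Latched it gives under 0.05 rad; unlatched it turns at about 1.5 N on the dot and stays where left
- dot_b (a point): centre of the green dot (18 mm across) on top of cover b, 42 mm from its turning axis towards the end away from the robot, 90 mm above the bench while shut; moves with the cover
- cover_c (a joint): turn of cover c (-50 mm in trough y), a slippery plate 122 (x) by 82 (y) by 8 mm, about an axis along trough y through its centre, 86 mm above the bench. 0 rad: shut, flush. Grows as the dotted far end sinks and the end nearer the robot rises; stops at 1.45, nearly upright. Latched it gives under 0.05 rad; unlatched it turns at about 1.5 N on the dot and stays where left
- dot_c (a point): centre of the green dot (18 mm across) on top of cover c, 42 mm from its turning axis towards the end away from the robot, 90 mm above the bench while shut; moves with the cover
- cover_d (a joint): turn of cover d (-150 mm in trough y), a slippery plate 122 (x) by 82 (y) by 8 mm, about an axis along trough y through its centre, 86 mm above the bench. 0 rad: shut, flush. Grows as the dotted far end sinks and the end nearer the robot rises; stops at 1.45, nearly upright. Latched it gives under 0.05 rad; unlatched it turns at about 1.5 N on the dot and stays where left
- dot_d (a point): centre of the green dot (18 mm across) on top of cover d, 42 mm from its turning axis towards the end away from the robot, 90 mm above the bench while shut; moves with the cover
- amber_bottle: loose amber glass reagent bottle with green cap, 68 mm across, 150 mm tall, standing past the left end of the trough; origin at the centre of its foot
- jar: loose small glass sample jar, mostly white (label and cap), 56 mm across, 75 mm tall, standing beyond the trough; origin at the centre of its foot
- beaker: loose open glass beaker, 64 mm across, 70 mm tall, standing on the robot side of the trough; origin at the centre of its foot
- keypad: loose white hand keypad, 120 x 60 x 22 mm, lying on the robot side of the trough; origin at the centre of its underside
Not all that is in view belongs to the job. Of the things shaped like the keypad, the white one is meant.

How it is judged (in metres and radians):
On the way, in this order (a step that is already met when the one before it is completed fails the run):
1. the unlatched cover has been rocked: its dotted end is pressed down (0.2 rad or more) ((value of joint cover_a above 0.2 rad or value of joint cover_b above 0.2 rad or value of joint cover_c above 0.2 rad or value of joint cover_d above 0.2 rad)), for 0.05 s.
2. that cover is pushed fully open, within 0.2 rad of its 1.45 rad stop (((value of joint cover_a above 1.25 rad and value of joint each of cover_b, cover_c, cover_d below 0.1 rad) or (value of joint cover_b above 1.25 rad and value of joint each of cover_a, cover_c, cover_d below 0.1 rad) or (value of joint cover_c above 1.25 rad and value of joint each of cover_a, cover_b, cover_d below 0.1 rad) or (value of joint cover_d above 1.25 rad and value of joint each of cover_a, cover_b, cover_c below 0.1 rad))), for 0.2 s.
At the end, for the whole second after the job is handed in: one cover stands open at 1.25 rad or more (stop at 1.45) and at rest, the other three are shut (under 0.1 rad), and bottle, jar, beaker and keypad are upright and within 30 mm of where they stood (((value of joint cover_a above 1.25 rad and velocity of joint cover_a between -0.05 and 0.05 rad/s and value of joint each of cover_b, cover_c, cover_d below 0.1 rad) or (value of joint cover_b above 1.25 rad and velocity of joint cover_b between -0.05 and 0.05 rad/s and value of joint each of cover_a, cover_c, cover_d below 0.1 rad) or (value of joint cover_c above 1.25 rad and velocity of joint cover_c between -0.05 and 0.05 rad/s and value of joint each of cover_a, cover_b, cover_d below 0.1 rad) or (value of joint cover_d above 1.25 rad and velocity of joint cover_d between -0.05 and 0.05 rad/s and value of joint each of cover_a, cover_b, cover_c below 0.1 rad)) and distance of each of amber_bottle, jar, beaker, keypad from where it was at the start of the episode below 0.03 m and angle between each of amber_bottle, jar, beaker, keypad's own z axis and vertical below 0.2 rad); the robot touches nothing.
It fails at once if the amber bottle is lifted, tipped or shifted by more than 30 mm (distance of amber_bottle from where it was at the start of the episode above 0.03 m or angle between amber_bottle's own z axis and vertical above 0.35 rad or height (world z) of amber_bottle above 0.015 m).
It fails at once if the jar is lifted, tipped or shifted by more than 30 mm (distance of jar from where it was at the start of the episode above 0.03 m or angle between jar's own z axis and vertical above 0.35 rad or height (world z) of jar above 0.015 m).
It fails at once if the beaker is lifted, tipped or shifted by more than 30 mm (distance of beaker from where it was at the start of the episode above 0.03 m or angle between beaker's own z axis and vertical above 0.35 rad or height (world z) of beaker above 0.015 m).
It fails at once if the keypad is lifted, tipped or shifted by more than 30 mm (distance of keypad from where it was at the start of the episode above 0.03 m or angle between keypad's own z axis and vertical above 0.35 rad or height (world z) of keypad above 0.015 m).
It also fails if it takes over 54 s, if anything falls off the work surface, if the arm or the gripper's body presses on something with over 40 N, if the wrist force passes 120 N, or if a joint passes its speed limit or range.

## Robot

A 7-joint arm with a two-finger parallel gripper is mounted at the origin on the work surface. World frame = base frame: x ahead of the robot, y to its left, z up, the work surface at z = 0. Lengths are in mm, angles in rad, forces in N, time in s.
With the tool pointing down it reaches from about 400 to 850 mm from the base axis. Payload 4.5 kg.
Tool frame: the origin (TCP) lies at the centre of the arm's flange, where the gripper is bolted on; the fingertips stand 166 mm ahead of it and the grasp point (between the pads) lies 147 mm ahead of it; z points along the fingers, x is the direction in which the jaws open and shut, and the axes are right-handed (so a half turn about z gives the same grasp; the last joint's range is limited). The gripper opens to 88 mm and grips with 3 to 60 N. Pads are 18 mm wide; open, the fingers measure 123 mm over their backs; the gripper's body (75 mm by 187 mm) begins 45 mm behind the grasp point.
Start: joints at [-1.088, 0.689, -0.195, 1.565, 0.157, 0.902, -0.215], TCP at [271.159, 563.126, 404.743] pointing down, gripper open.
Joint ranges: [-3.01, 3.01], [-0.46, 2.08], [-1.47, 1.51], [0.13, 2.56], [-1, 4.14], [0.04, 2.09], [-2.66, 2.66]. Speed limits (rad/s): [2.57, 2.57, 3.14, 3.14, 3.14, 3.14, 3.14].

## Interface

Orientations are given as a unit quaternion [w, x, y, z].
In Python, from rig import observe, get_image, finish_job gives the robot as it stands.
- The arm moves only by the tool drive_tool, never from a script. Its argument "increments" is a list of rows, each a list of 3 entries, a list of its own where there are three numbers: the turn, a rotation vector about the tool's x, y, z in degrees, then the shift along the tool's x, y, z in cm, then the closure in counts, from 0 (fully open) to 255 (shut). A call has 1 to 20 rows; each row shifts and turns the pose as measured when the row begins, along the tool's axes as they then stand; what a row does not reach is not made up. A row lasts 1/12 s, in which the tool goes at most 41.7 mm and 7.16 degrees, less where a joint would pass 70% of its speed; a pose out of reach is approached as far as the arm can. A call with a gripper value outside its range is refused whole. The fingers move at their own pace and stop on an object; "force" is the grip in N (left out, the last holds). Time passes only in rows, so rows that do not move let the fingers close. It gives the time, the measured TCP pose, the force and the opening at its end, in the units of the state.
- observe(): the state, without advancing time (a new reading comes with each control period).
- get_image(name): name is "scene" or "top"; returns a dict with "image" (420x560x3 uint8, red, green, blue), "K" (3x3 intrinsics, pixels), "k1" (the pictures are not rectified: a ray, as slopes to the right and down, at radius r is drawn at 1 + k1 r^2 times it, then the intrinsics apply), "R" (3x3) and "t" (3): a world point X has camera coordinates R X + t. Camera axes: x right, y down, z forward; pixel columns grow to the right and rows downward; lengths in mm; the calibration is good to about 2 mm. A picture is of the moment at which its call begins. There is no depth.
- finish_job(): hands the job in, once; it reports no verdict.
The state is a dict: "time_s": time; "joints": joint angles; "dq": joint speeds; "tau": joint torques, N m; "eef_pos": TCP position; "tool_rot": TCP orientation; "wrist_force": force on the tool from outside, world axes, zero at the start; "moment": the same for the moment, N m; "grip_width": finger opening in mm.
Only numpy, scipy, OpenCV 4.12 (cv2) and the standard library are available. Lean on these libraries where they do the work, as an engineer would, in place of code of your own. Each camera call takes 0.05 s, during which the arm holds its last target. There are 200 camera calls.

## Working session

There is one attempt and no reset: what is moved stays moved. The work goes in short steps, Python scripts to look and compute and a tool call to move; the robot and the scene stay as the last step left them, time stands still between calls to the robot, and variables do not carry over. Pictures are saved under pics/ and viewed, about 8 in all and at most 12, crops included, and the job is handed in when it is done.

Besides the shell and the picture viewer there is one more tool, called after "Emit:" as a command line: name --argument value ..., lists and objects as JSON in quotes. drive_tool: Moves the arm, as the interface text tells. Its arguments: {"type":"object","properties":{"increments":{"type":"array","items":{"type":"array"}},"force":{"type":"number"}},"required":["increments"]}

```bash
mkdir -p pics; ls; python3 - <<'E'
from rig import observe,get_image
import cv2,pickle
print(observe())
for n in("scene","top"):
    d=get_image(n);pickle.dump(d,open(f"{n}0.pkl","wb"));cv2.imwrite(f"pics/{n}0.png",d["image"][:,:,::-1]);print(d["K"],d["k1"],d["R"],d["t"])
E
```

```text
pics
{'time_s': 0.0, 'joints': array([-1.08819211,  0.68996123, -0.19451511,  1.5663333 ,  0.15730533,
        0.90248289, -0.21511562]), 'dq': array([ 0.00070118,  0.00118179, -0.00029251, -0.00129839,  0.00082334,
        0.00019154, -0.00125678]), 'tau': array([ 2.77727295e-04, -5.27557433e+01, -1.26653686e+00, -1.53432798e+01,
       -5.25751279e-02,  6.57749290e-03,  1.72656482e-04]), 'eef_pos': array([271.06410694, 562.80010994, 403.9268449 ]), 'tool_rot': array([ 5.32079797e-04,  8.46706204e-01,  5.32059959e-01, -7.21358043e-04]), 'wrist_force': array([ 0.24411473,  0.59870064, -0.33413978]), 'moment': array([ 0.05703229, -0.00179899,  0.09223516]), 'grip_width': 88.15842758257867}
[[382.72081815   0.         273.98109221]
 [  0.         382.72081815 217.50716065]
 [  0.           0.           1.        ]] -0.06898458003499539 [[ 0.82429501  0.56589015  0.01749487]
 [ 0.37215107 -0.51828324 -0.76999095]
 [-0.426663    0.64121043 -0.63781492]] [-398.8985017  -127.07451784 1367.38159962]
[[427.27851757   0.         281.85361224]
 [  0.         427.27851757 213.39938792]
 [  0.           0.           1.        ]] -0.00432503742629984 [[-0.00333335 -0.99956589  0.02927316]
 [-0.99885017  0.00192811 -0.04790216]
 [ 0.04782493 -0.02939917 -0.99842299]] [ -27.87770766  483.66546437 1138.80090712]
```

View pics/scene0.png

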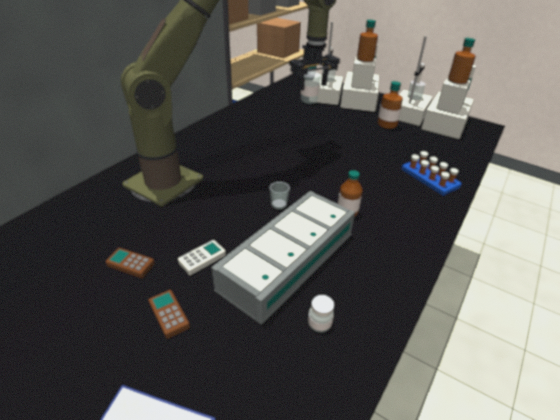

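View pics/top0.png

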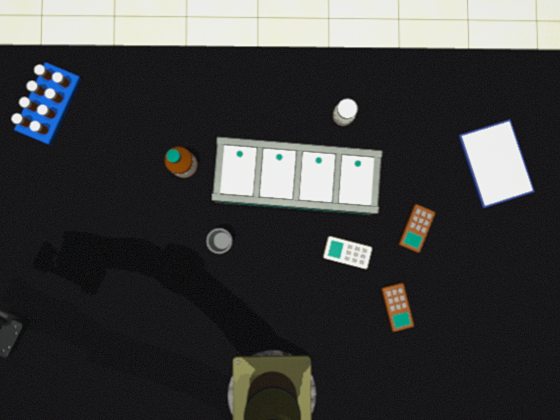

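The top view shows the trough in the middle, with green dots at about (239,154), (279,157), (319,160) and (358,163). The bottle is at (178,160), the jar at (346,110), the beaker at (219,240) and the keypad at (348,252).

```bash
cat > h.py <<'E'
import numpy as np,cv2,pickle
def world(d,uv,z):
    K,k1=d["K"],d["k1"]
    s=cv2.undistortPoints(np.array([[uv]],float),K,np.array([k1,0,0,0.]))[0,0]
    R,t=np.array(d["R"]),np.array(d["t"]); r=R.T@np.array([*s,1]); c=-R.T@t
    return c+r*(z-c[2])/r[2]
def proj(d,X):
    R,t=np.array(d["R"]),np.array(d["t"]); 
    return cv2.projectPoints(np.array(X,float).reshape(-1,1,3),cv2.Rodrigues(R)[0],t,d["K"],np.array([d["k1"],0,0,0.]))[0][:,0]
def dots(d):
    h=cv2.cvtColor(d["image"],cv2.COLOR_RGB2HSV)
    m=cv2.inRange(h,(70,110,60),(95,255,255))
    n,l,s,c=cv2.connectedComponentsWithStats(m)
    return [(s[i,4],c[i]) for i in range(1,n) if s[i,4]>8]
E
python3 - <<'E'
from h import *
P={}
for n in("top","scene"):
    d=pickle.load(open(n+"0.pkl","rb"))
    for a,c in dots(d): print(n,a,c.round(1),world(d,c,90).round(1))
d=pickle.load(open("top0.pkl","rb"))
for n,uv,z in(("bottlecap",(174,155),150),("jarcap",(348,107),75),("beaker",(218,239),50),("keypad",(348,252),22)): print(n,world(d,uv,z).round())
E
```

```text
top 139 [172.7 155.4] [626.  246.7  90. ]
top 24 [239.1 153.3] [631.6  80.4  90. ]
top 23 [278.9 156.8] [623.1 -19.9  90. ]
top 23 [318.2 160. ] [ 615.1 -119.3   90. ]
top 23 [357.2 163. ] [ 607.6 -218.6   90. ]
top 13 [226.9 202.3] [507.9 110.7  90. ]
top 10 [239.  203.2] [505.7  80.5  90. ]
top 12 [252.  204.2] [503.  48.  90.]
top 12 [277.  206.2] [497.9 -14.7  90. ]
top 12 [302.  208.2] [492.7 -77.6  90. ]
top 11 [326.6 210.2] [ 487.8 -139.7   90. ]
top 10 [340.2 211.3] [ 484.9 -174.    90. ]
top 183 [412.5 239.4] [ 413.3 -356.9   90. ]
top 178 [335.2 248.9] [ 390.3 -160.6   90. ]
top 192 [401.1 319.4] [ 213.6 -324.4   90. ]
scene 42 [370.4  23. ] [-251.  2421.8   90. ]
scene 54 [468.9  42.1] [ 516.3 2401.5   90. ]
scene 57 [395.1  85.4] [ 402.  1200.7   90. ]
scene 84 [353.7 173.8] [583.6 320.   90. ]
scene 425 [305.9 267.6] [ 669.8 -135.    90. ]
scene 82 [211.6 248.2] [ 436.7 -218.1   90. ]
scene 101 [119. 256.] [ 265.1 -376.3   90. ]
scene 12 [264.8 276.9] [ 605.2 -218.    90. ]
scene 162 [162.6 300.3] [ 458.9 -408.6   90. ]
bottlecap [616. 230. 150.]
jarcap [ 756. -200.   75.]
beaker [416. 137.  50.]
keypad [ 380. -205.   22.]
```

Emit:
drive_tool --increments '[[[0,0,-7],[0,0,0],255],[[0,0,-7],[0,0,0],255],[[0,0,-7],[0,0,0],255],[[0,0,0],[0,0,0],255]]' --force 20

```text
time_s: 0.43
eef_pos: [270.6, 562.2, 402.0]
tool_rot: [0.002, 0.731, 0.682, -0.003]
wrist_force: [0.2, 0.5, -0.3]
grip_width: 63.6
```

```bash
cat >> h.py <<'E'
from scipy.spatial.transform import Rotation as Ro
D={'a':(631.6,80.4),'b':(623.1,-19.9),'c':(615.1,-119.3),'d':(607.6,-218.6)}
def st():
    from rig import observe
    o=observe(); R=Ro.from_quat(np.roll(o["tool_rot"],-1)).as_matrix()
    print("t",o["time_s"],"tip",(o["eef_pos"]+166*R[:,2]).round(1),"F",o["wrist_force"].round(2),"M",o["moment"].round(2),"grip",round(o["grip_width"],1),"z",R[:,2].round(3),"yaw",np.degrees(np.arctan2(R[1,0],R[0,0])).round(1))
    return o,R
def to(name,dx=0,dy=0,z=90):
    """shift in tool axes (cm) bringing the fingertip to dot+(dx,dy) in trough axes, height z"""
    o,R=st(); u=np.array([.9968,-.0803]);v=np.array([.0803,.9968])
    p=np.array([*(np.array(D[name])+dx*u+dy*v),z]); tip=o["eef_pos"]+166*R[:,2]
    print(name,"shift cm",(R.T@(p-tip)/10).round(2),"turn z",round(85.4-np.degrees(np.arctan2(R[1,0],R[0,0])),1))
E
python3 -c "
from h import *
to('a',z=120)"
```

```text
t 0.4333 tip [270.4 561.2 236. ] F [ 0.21  0.46 -0.29] M [ 0.06  0.02 -0.02] grip 63.6 z [-0.002 -0.006 -1.   ] yaw 86.1
a shift cm [-45.41  39.35  11.83] turn z -0.7
```

Emit:
drive_tool --increments '[[[0,0,0],[-3,2.6,0],255],[[0,0,0],[-3,2.6,0],255],[[0,0,0],[-3,2.6,0],255],[[0,0,0],[-3,2.6,0],255],[[0,0,0],[-3,2.6,0],255],[[0,0,0],[-3,2.6,0],255],[[0,0,0],[-3,2.6,0],255],[[0,0,0],[-3,2.6,0],255],[[0,0,0],[-3,2.6,0],255],[[0,0,0],[-3,2.6,0],255],[[0,0,0],[-3,2.6,0],255],[[0,0,0],[-3,2.6,0],255],[[0,0,0],[-3,2.6,0],255],[[0,0,0],[-3,2.6,0],255],[[0,0,0],[-3,2.6,0],255],[[0,0,0],[0,0,0],255]]'

```text
time_s: 1.77
eef_pos: [630.6, 58.3, 393.8]
tool_rot: [-0.001, 0.748, 0.663, -0.006]
wrist_force: [0.9, -0.7, -0.4]
grip_width: 0.7
```

```bash
python3 -c "
from h import *
to('a',z=110)"
```

```text
t 1.7667 tip [628.7  57.3 227.8] F [ 0.88 -0.68 -0.41] M [-0.05 -0.02 -0.01] grip 0.7 z [-0.011 -0.006 -1.   ] yaw 83.1
a shift cm [ 2.42  0.14 11.76] turn z 2.3
```

Emit:
drive_tool --increments '[[[0,0,-2.3],[1.2,0.1,3],255],[[0,0,0],[1.2,0,3],255],[[0,0,0],[0,0,3],255],[[0,0,0],[0,0,2],255],[[0,0,0],[0,0,0],255]]'

```text
time_s: 2.18
eef_pos: [636.1, 76.0, 280.1]
tool_rot: [0.001, 0.744, 0.668, -0.005]
wrist_force: [-1.0, -0.1, -0.4]
grip_width: 0.6
```

```bash
python3 -c "
from h import *
to('a',z=93)"
```

```text
t 2.1833 tip [635.2  74.6 114.1] F [-0.96 -0.11 -0.4 ] M [0.02 0.02 0.01] grip 0.6 z [-0.006 -0.008 -1.   ] yaw 83.8
a shift cm [ 0.56 -0.41  2.1 ] turn z 1.6
```

Emit:
drive_tool --increments '[[[0,0,-1.6],[0.5,-0.4,1],255],[[0,0,0],[0,0,1],255],[[0,0,0],[0,0,0.3],255],[[0,0,0],[0,0,0.3],255],[[0,0,0],[0,0,0.3],255]]'

```text
time_s: 2.6
eef_pos: [632.4, 82.8, 255.6]
tool_rot: [0.002, 0.736, 0.677, -0.004]
wrist_force: [-8.7, -1.9, 26.6]
grip_width: 0.5
```

```bash
python3 -c "
from h import *
to('a',z=88)"
```

```text
t 2.6 tip [631.9  81.2  89.6] F [-8.7  -1.89 26.62] M [-0.47  1.97  0.04] grip 0.5 z [-0.003 -0.01  -1.   ] yaw 85.2
a shift cm [-0.08 -0.02  0.16] turn z 0.2
```

A carries 26 N at its surface, so it is latched. Next is B.

Emit:
drive_tool --increments '[[[0,0,0],[0,0,-2],255],[[0,0,0],[-3,0,0],255],[[0,0,0],[-3,0,0],255],[[0,0,0],[-3,0,0],255],[[0,0,0],[-1,0,0],255],[[0,0,0],[0,0,0],255]]'

```text
time_s: 3.1
eef_pos: [626.5, -15.9, 285.2]
tool_rot: [0.006, 0.735, 0.678, 0.002]
wrist_force: [0.0, -0.1, -0.3]
grip_width: 0.5
```

```bash
python3 -c "
from h import *
to('b',z=93)"
```

```text
t 3.1 tip [628.4 -16.9 119.2] F [ 0.02 -0.11 -0.3 ] M [0.03 0.03 0.01] grip 0.5 z [ 0.011 -0.006 -1.   ] yaw 85.4
b shift cm [-0.33 -0.53  2.62] turn z 0.0
```

Emit:
drive_tool --increments '[[[0,0,0],[-0.3,-0.5,1.2],255],[[0,0,0],[0,0,1],255],[[0,0,0],[0,0,0.4],255],[[0,0,0],[0,0,0.3],255],[[0,0,0],[0,0,0.3],255]]'

```text
time_s: 3.52
eef_pos: [623.8, -14.1, 255.4]
tool_rot: [0.007, 0.735, 0.678, 0.006]
wrist_force: [-10.2, -3.8, 41.0]
grip_width: 0.5
```

```bash
python3 -c "
from h import *
to('b',z=88)"
```

```text
t 3.5167 tip [626.9 -14.5  89.5] F [-10.18  -3.84  41.02] M [-0.74  2.35 -0.01] grip 0.5 z [ 0.018 -0.003 -1.   ] yaw 85.4
b shift cm [-0.57 -0.34  0.14] turn z -0.0
```

B is latched too (41 N at 89.5 mm). Next is C.

Emit:
drive_tool --increments '[[[0,0,0],[0,0,-2],255],[[1,0,0],[-3,0,0],255],[[0,0,0],[-3,0,0],255],[[0,0,0],[-3,0,0],255],[[0,0,0],[-1.4,0,0],255],[[0,0,0],[0,0,0],255]]'

```text
time_s: 4.02
eef_pos: [618.9, -110.4, 276.9]
tool_rot: [-0.0, 0.73, 0.684, 0.004]
wrist_force: [-0.1, -1.0, -1.3]
grip_width: 0.5
```

```bash
python3 -c "
from h import *
to('c',z=93)"
```

```text
t 4.0167 tip [ 619.7 -109.5  110.9] F [-0.14 -0.95 -1.32] M [ 0.06 -0.01 -0.02] grip 0.5 z [ 0.005  0.006 -1.   ] yaw 86.3
c shift cm [-1.02 -0.41  1.79] turn z -0.9
```

Emit:
drive_tool --increments '[[[0,0,0.9],[-1,-0.4,0.6],255],[[0,0,0],[0,0,1],255],[[0,0,0],[0,0,0.4],255],[[0,0,0],[0,0,0.3],255],[[0,0,0],[0,0,0.3],255]]'

```text
time_s: 4.43
eef_pos: [615.3, -115.7, 255.5]
tool_rot: [0.001, 0.734, 0.679, 0.004]
wrist_force: [-10.3, -3.1, 35.1]
grip_width: 0.0
```

```bash
python3 -c "
from h import *
to('c',z=66)"
```

```text
t 4.4333 tip [ 616.6 -115.    89.5] F [-10.28  -3.11  35.1 ] M [-0.62  2.3  -0.01] grip 0.0 z [ 0.008  0.004 -1.   ] yaw 85.5
c shift cm [-0.45 -0.13  2.35] turn z -0.1
```

C is latched (35 N). Next is D.

Emit:
drive_tool --increments '[[[0,0,0],[0,0,-2],255],[[0,0,0],[-3,0,0],255],[[0,0,0],[-3,0,0],255],[[0,0,0],[-3,0,0],255],[[0,0,0],[-1.4,0,0],255],[[0,0,0],[0,0,0],255]]'

```text
time_s: 4.93
eef_pos: [610.6, -208.6, 275.5]
tool_rot: [-0.001, 0.727, 0.686, 0.008]
wrist_force: [0.0, 0.8, -0.4]
grip_width: 0.7
```

```bash
python3 -c "
from h import *
to('d',z=93)"
```

```text
t 4.9333 tip [ 612.2 -206.6  109.5] F [ 0.    0.83 -0.39] M [0.02 0.04 0.01] grip 0.7 z [ 0.01   0.012 -1.   ] yaw 86.7
d shift cm [-1.24 -0.4   1.63] turn z -1.3
```

Emit:
drive_tool --increments '[[[0,0,1.3],[-1.2,-0.4,0.6],255],[[0,0,0],[0,0,1],255],[[0,0,0],[0,0,0.4],255],[[0,0,0],[0,0,0.3],255],[[0,0,0],[0,0,0.3],255]]'

```text
time_s: 5.35
eef_pos: [607.4, -213.1, 246.1]
tool_rot: [-0.003, 0.733, 0.68, 0.01]
wrist_force: [-0.4, -0.8, 2.5]
grip_width: 0.4
```

```bash
python3 -c "
from h import *
to('d',z=62)"
```

```text
t 5.35 tip [ 609.2 -210.2   80.1] F [-0.35 -0.76  2.48] M [-0.19  0.   -0.01] grip 0.4 z [ 0.01   0.018 -1.   ] yaw 85.7
d shift cm [-0.88 -0.11  1.79] turn z -0.3
```

D gives way at 2.5 N, so it is the unlatched one. I'll keep pressing.

Emit:
drive_tool --increments '[[[0,0,0],[0,0,0.6],255],[[0,0,0],[0,0,0.6],255],[[0,0,0],[0,0,0.6],255],[[0,0,0],[0,0,0.4],255],[[0,0,0],[0,0,0],255]]'

```text
time_s: 5.77
eef_pos: [608.8, -209.0, 221.3]
tool_rot: [-0.004, 0.732, 0.682, 0.011]
wrist_force: [1.0, -0.6, 1.1]
grip_width: 0.6
```

```bash
python3 -c "
from h import *
to('d',z=62)"
```

```text
t 5.7667 tip [ 610.6 -205.6   55.3] F [ 1.01 -0.6   1.14] M [-0.11 -0.15 -0.02] grip 0.6 z [ 0.011  0.02  -1.   ] yaw 86.0
d shift cm [-1.3 -0.2 -0.7] turn z -0.6
```

Emit:
drive_tool --increments '[[[0,0,0.6],[0,0,-3.5],255],[[0,0,0],[0,0,-3.5],255],[[0,0,0],[0,0,-3.5],255],[[0,-1,0],[-0.6,-0.5,-1.5],255],[[0,0,0],[-0.6,-2.5,0],255],[[0,0,0],[0,-3,0],255],[[0,0,0],[0,-3,0],255],[[0,0,0],[0,-3,0],255],[[0,0,0],[0,0,0],255]]'

```text
time_s: 6.52
eef_pos: [478.9, -213.4, 340.0]
tool_rot: [-0.002, 0.735, 0.678, 0.001]
wrist_force: [-0.8, 0.0, 1.2]
grip_width: 0.5
```

```bash
python3 - <<'E'
from h import *
to('d',dx=-125,z=102)
from rig import get_image
a=get_image("scene");i=cv2.resize(a["image"][150:350,170:400],None,fx=3,fy=3)
cv2.imwrite("pics/s1.png",i[:,:,::-1])
E
```

```text
t 6.5167 tip [ 478.7 -212.8  174. ] F [-0.75  0.    1.17] M [0.08 0.07 0.  ] grip 0.5 z [-0.001  0.003 -1.   ] yaw 85.4
d shift cm [0.43 0.41 7.2 ] turn z 0.0
```

View pics/s1.png

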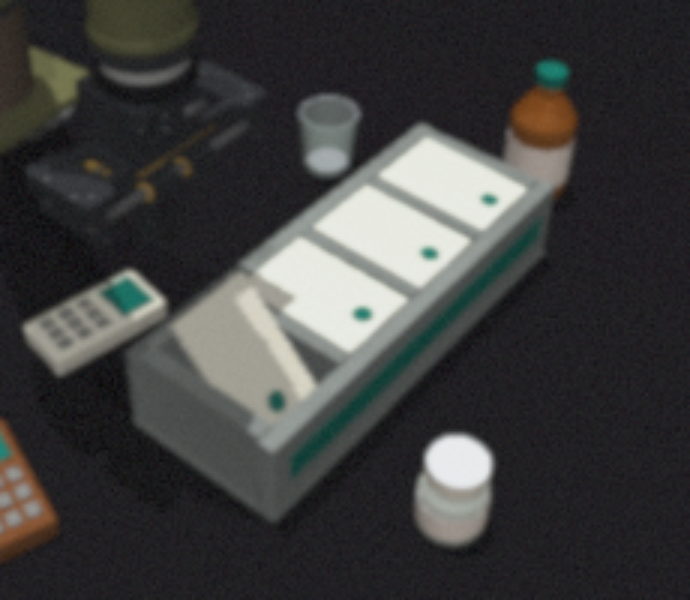

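The picture shows cover D (crop about (240,350)) tilted roughly 0.8 rad with its near end raised, and the others shut. I'll go down behind it and push.

Emit:
drive_tool --increments '[[[0,0,0],[0.4,0,3],255],[[0,0,0],[0,0,3],255],[[0,0,0],[0,0,1],255],[[0,0,0],[0,1,0],255],[[0,0,0],[0,1,0],255],[[0,0,0],[0,1,0],255],[[0,0,0],[0,0.5,0],255]]'

```text
time_s: 7.15
eef_pos: [519.8, -213.8, 265.3]
tool_rot: [0.0, 0.735, 0.678, 0.001]
wrist_force: [-1.7, 0.3, 1.1]
grip_width: 0.6
```

```bash
python3 -c "
from h import *
to('d',dx=-66,z=102)"
```

```text
t 7.15 tip [ 520.  -213.7   99.3] F [-1.67  0.25  1.08] M [ 0.08  0.3  -0.01] grip 0.6 z [ 0.001  0.001 -1.   ] yaw 85.3
d shift cm [ 0.21  2.17 -0.26] turn z 0.1
```

Emit:
drive_tool --increments '[[[0,0,0],[0,0.7,0],255],[[0,0,0],[0,0.6,0],255],[[0,0,0],[0,0.5,0],255],[[0,0,0],[0,0.3,0],255],[[0,0,0],[0,0,0],255]]'

```text
time_s: 7.57
eef_pos: [542.6, -215.7, 264.0]
tool_rot: [-0.001, 0.735, 0.678, -0.001]
wrist_force: [-3.7, 0.4, 2.1]
grip_width: 0.2
```

```bash
python3 -c "
from h import *
to('d',dx=-66,z=102)"
```

```text
t 7.5667 tip [ 542.1 -215.7   98. ] F [-3.66  0.39  2.08] M [ 0.07  0.53 -0.01] grip 0.2 z [-0.003  0.001 -1.   ] yaw 85.3
d shift cm [ 0.23 -0.05 -0.4 ] turn z 0.1
```

Now small steps until the stop shows up as a rise in force.

Emit:
drive_tool --increments '[[[0,0,0],[0,0.25,0],255],[[0,0,0],[0,0.25,0],255],[[0,0,0],[0,0,0],255]]'

```text
time_s: 7.82
eef_pos: [543.8, -215.9, 263.3]
tool_rot: [-0.006, 0.736, 0.677, -0.005]
wrist_force: [0.6, 0.4, 0.9]
grip_width: 0.2
```

```bash
python3 -c "
from h import *
to('d',dx=-60,z=102)"
```

```text
t 7.8167 tip [ 541.2 -215.7   97.3] F [0.59 0.4  0.9 ] M [ 0.03 -0.03  0.1 ] grip 0.2 z [-0.015  0.001 -1.   ] yaw 85.3
d shift cm [ 0.25  0.63 -0.48] turn z 0.1
```

```bash
python3 - <<'E'
from h import *
from rig import get_image
a=get_image("scene");i=cv2.resize(a["image"][180:320,180:340],None,fx=4,fy=4)
cv2.imwrite("pics/s2.png",i[:,:,::-1])
E
```

```text
(no output)
```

View pics/s2.png

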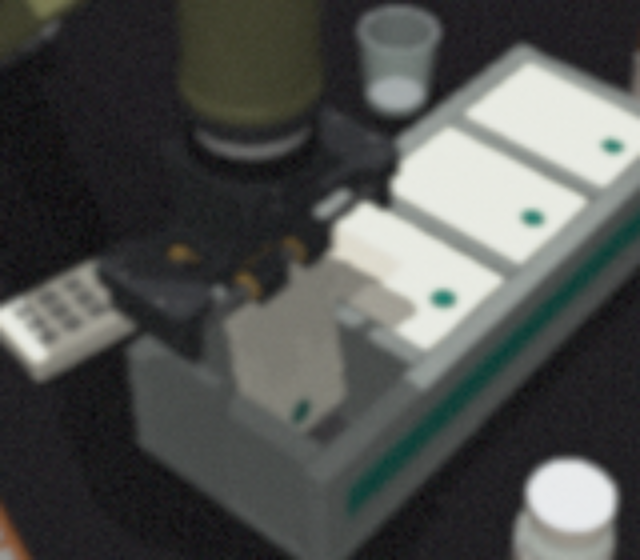

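The cover is steep (crop about (290,350)), but I can't tell from this picture whether it has reached the stop. I'll push a little more.

Emit:
drive_tool --increments '[[[-0.8,0,0],[0,0.3,-0.2],255],[[0,0,0],[0,0.4,0],255],[[0,0,0],[0,0.4,0],255]]'

```text
time_s: 8.12
eef_pos: [545.8, -216.4, 262.1]
tool_rot: [-0.01, 0.736, 0.677, -0.01]
wrist_force: [-10.5, 1.2, 5.5]
grip_width: 0.4
```

```bash
python3 -c "
from h import *
to('d',dx=-60,z=102)"
```

```text
t 8.1167 tip [ 541.  -216.2   96.2] F [-10.55   1.2    5.48] M [0.31 1.64 0.  ] grip 0.4 z [-0.029  0.001 -1.   ] yaw 85.2
d shift cm [ 0.29  0.64 -0.6 ] turn z 0.2
```

Tip is held with 10 N, consistent with the stop. I'll back off and check.

Emit:
drive_tool --increments '[[[0,0,0],[0,-0.5,0],255],[[-1.6,0,0],[0,-1,0],255],[[0,0,0],[0,-2.5,0],255],[[0,0,0],[0,-2.5,-1],255],[[0,0,0],[0,-2,-3],255],[[0,0,0],[0,-1,-3.5],255],[[0,0,0],[0,0,-3.5],255],[[0,0,0],[0,0,0],255],[[0,0,0],[0,0,0],255]]'

```text
time_s: 8.87
eef_pos: [450.5, -207.8, 377.3]
tool_rot: [0.009, 0.735, 0.678, 0.008]
wrist_force: [0.4, -0.4, -0.4]
grip_width: 0.5
```

```bash
python3 - <<'E'
from h import *
from rig import get_image
st()
a=get_image("scene");t=get_image("top")
# predicted dot and near-edge corners for angles
u=np.array([.9968,-.0803,0]);v=np.array([.0803,.9968,0]);k=np.array([0,0,1.])
A=np.array([*D['d'],86])-42*u
def P(x,y,n,th): return A+y*v+x*(np.cos(th)*u-np.sin(th)*k)+n*(np.sin(th)*u+np.cos(th)*k)
def draw(d,box,s,f):
    x0,y0,x1,y1=box; im=cv2.resize(d["image"][y0:y1,x0:x1],None,fx=s,fy=s)[:,:,::-1].copy()
    for th,c in((1.45,(0,0,255)),(1.2,(255,0,0))):
        q=proj(d,[P(-61,-41,4,th),P(-61,41,4,th),P(61,41,4,th),P(61,-41,4,th),P(42,0,4,th)])
        for p in q: cv2.circle(im,tuple(((p-[x0,y0])*s+s/2).astype(int)),4,c,1)
    return im
cv2.imwrite("pics/s3.png",np.hstack([cv2.resize(draw(a,(200,210,310,320),4,0),(440,440)),cv2.resize(draw(t,(320,130,400,220),4,0),(352,440))]))
E
```

```text
t 8.8667 tip [ 454.6 -208.2  211.4] F [ 0.38 -0.43 -0.38] M [ 0.04 -0.03  0.  ] grip 0.5 z [ 0.025 -0.002 -1.   ] yaw 85.3
```

View pics/s3.png

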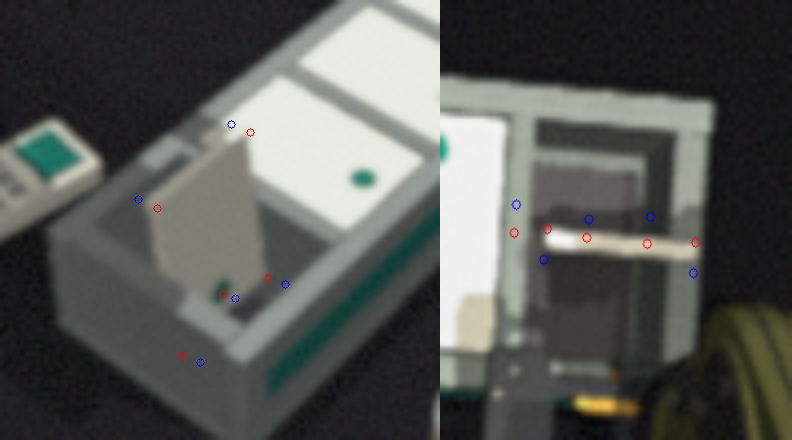

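The cover's upper corners match the red 1.45 rad prediction in both views, and clearly miss the blue 1.2 rad one. The arm is clear and wrist force is at zero level.

```bash
python3 -c "
from rig import finish_job
print(finish_job())"
```

```text
the job is handed in; nothing more can be done
None
```

The unlatched cover was D, the one at the -150 mm end. It now stands open on edge at about its 1.45 rad stop, and I handed the job in at about 9 s.

- **Finding it:** covers A, B and C each pushed back with 27–41 N at the surface, so they are latched. D gave way at about 2.5 N and tilted to roughly 0.8 rad.
- **Opening it:** I pushed D's raised end over from the robot side until the fingertips stopped with about 10 N, then backed off and lifted clear.
- **Last checks:** in both cameras D's upper corners matched the 1.45 rad prediction and clearly missed the 1.2 rad one. The wrist force was back to its zero level. The neighbouring covers looked shut in the last pictures.
- **Not measured:** the final cover angle is judged from the pictures. I did not re-measure the bottle, jar, beaker and keypad at the end. I saw no contact with them during the moves.

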